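Load the wheel drilling jig and hold its cover down

TASK

Load the drilling jig: drop the large pale toy wheel and the small dark one flat into the pockets that fit them. Then turn the brass quarter-turn fastener until its wing lies straight across the frame, in line with the red marks, and after that set the steel cover squarely on the frame so that the wing comes up through its slot, and push it down against the spring plungers until it is flush on the frame. Finish while still gripping the cover's black bar and holding the cover pressed down (do not lock the fastener or let go), and leave the toy car and the green tin where they are.

Things in the scene. Friction and masses are not known exactly. Their poses are not given: they have to be found in the camera images.
- jig_frame: plywood jig frame fixed to the bench, 110 (its x) x 240 (its y) x 26 mm high; origin at the centre of its underside, z up. Its flat top has two round pockets on the centre line (x = 0), the fastener at its +y end (92 mm from the centre, x = 0) and a sprung steel plunger near each corner.
- big_pocket (a point): centre of the mouth of the large pocket, at the level of the frame's top face (26 mm above the bench): 56 mm wide, 17 mm deep, at frame y -42
- small_pocket (a point): centre of the mouth of the small pocket, at the level of the frame's top face (26 mm above the bench): 45 mm wide, 17 mm deep, at frame y +36. The fastener's wing stands near by towards +y: fingers placed either side along the frame's x axis clear it best
- plunger_top (a point): top of one of four steel spring plungers, 10 mm thick, at frame x +-40, y +-100 mm (this one -40, -100), as it stands free: 8 mm above the frame's top. They push level with it at 280 N/m each: about 9 N for all four, less the cover's weight. The point itself is fixed to the frame and does not go down.
- fastener_wing (a point): middle of the fastener's brass wing, on its upright turning axis, 55 mm above the bench. The wing is an upright bar 36 mm long (its x axis), 8 mm thick (its y) and 18 mm high (46 to 64 mm above the bench) on a thin neck: pinch it across its thickness from above.
- fastener (a joint): angle of the fastener (rad), counter-clockwise from above positive: 0 = wing across the frame, along the frame's x axis and in line with the two red marks, so that the cover's slot passes over it; about 1.5 = along the frame's length. Starts at 0.8 to 1.45; runs from -0.4 to 1.75 with light friction, stays where it is left.
- cover_grip (a point): grip point in the black bar of the loose steel cover, 32 mm above its underside, over its centre; axes are the cover's. Cover: 100 (x) x 220 (y) x 10 mm, about 0.25 kg, flat on the bench; bar 14 mm wide (x), 44 long (y), 36 high above the plate. Fully flush on the frame this point is 58 mm above the bench; left alone on the plungers it floats about 6 mm higher.
- cover_slot (a point): centre of the cover's slot, at the plate's top: 44 mm (x) by 17 mm (y), right through, 92 mm from the cover's centre at its +y end. Fit the cover with its axes along the frame's, centre over centre, slot over the fastener. Two small brass-ringed drill holes at y +36 and -42 then lie over the pockets.
- big_wheel_center (a point): centre of the large pale wooden wheel, 48 mm across, 14 mm thick, lying flat on the bench (centre 7 mm up)
- small_wheel_center (a point): centre of the small dark wooden wheel, 36 mm across, 14 mm thick, lying flat on the bench (centre 7 mm up)
- green_tin: bystander: green tin with a pale lid, 75 mm across and 80 mm high, to the left of the frame; origin at the centre of its underside
- dark_car: bystander: wooden toy car, 62 x 144 x 61 mm, behind the frame; origin at the centre of its underside
Mind the look-alikes: they are no part of the job. Leave any orange look-alike of the part that bears small_wheel_center alone.

How it is judged:
By the outcome, as a careful person would: the job done as asked, in the order asked, and still so for the second after the job is handed in, while the arm keeps its last pose, push and grip.
It also fails if it takes over 70 s, if anything falls off the work surface, if the arm or the gripper's body presses on something with over 40 N, if the wrist force passes 120 N, or if a joint passes its speed limit or range.

ROBOT

A 6-joint arm with a two-finger parallel gripper is mounted at the origin on a cart in front of the work surface, level with it; the furniture and walls round the work are solid. World frame = base frame: x ahead of the robot, y to its left, z up, the work surface at z = 0. Lengths are in mm, angles in degrees, forces in N, time in s.
With the tool pointing down it reaches from about 275 to 775 mm from the base axis. Payload 14.6 kg.
Tool frame: the origin (TCP) lies at the very end of the fingers, on their centre line; the grasp point (between the pads) lies 19 mm behind it (arm.grip_point_offset is the distance from the TCP to the grasp point, in mm); z points along the fingers, y is the direction in which the jaws open and shut (so a half turn about z gives the same grasp; the last joint's range is limited). The gripper opens to 85 mm and grips with 20 to 120 N. Pads are 22 mm wide; open, the fingers measure 114 mm over their backs; the gripper's body (76 mm by 85 mm) begins 54 mm behind the grasp point. The pads swing forward as they close: fully open they stand 13 mm farther back than shut.
Start: joints at [66.331, 15.075, -2.767, 72.158, 0, 81.102], TCP at [133.855, 507.652, 231.278] pointing down, gripper open.
Joint ranges: [-151.79, 151.79], [-50.71, 97.33], [-67.44, 78.34], [-121.81, 120.89], [-77.56, 73.72], [-180, 180]. Speed limits (degrees/s): [108.29, 108.29, 147.25, 159.86, 180, 180].

INTERFACE

Orientations are given as a 3x3 rotation matrix whose columns are the frame's x, y, z axes.
In Python, from rig import arm gives the robot as it stands. The module is installed in compiled form; this text tells all that it offers. Calls block until the motion is done:
- arm.move_to(position, orientation): joint-space move of the TCP to a pose.
- arm.move_straight(position, frame=None, rate=150, guard=None): straight line of the TCP; frame=None keeps the orientation; rate is the mean speed in mm/s. With guard (N) it stops when the force on the tool has changed by that much, and returns True; else False.
- arm.set_joints(angles): joint-space move.
- arm.command_gripper(opening, grip_force=None): finger opening in mm; grip_force is the grip in N (None keeps the last); returns when the fingers have stopped.
- arm.wait(seconds).
- arm.inverse_kinematics(position, orientation): joint angles nearest the present ones, or None.
- arm.observe(): the state.
- arm.capture(name): name is "scene" or "top"; returns the picture (480x640x3 uint8, red, green, blue); there is no depth.
- arm.camera_info(name): a dict with "intrinsics" (3x3 intrinsics, pixels), "xyz" and "attitude" of the camera in the world. Camera axes: x right, y up, looking along -z (the intrinsics and any distortion apply to the point x, -y, -z); pixel columns grow to the right and rows downward; lengths in mm; the calibration is good to about 2 mm. A picture is of the moment at which its call begins. camera_info takes no time and is no camera call.
A pose or a line that the arm cannot do raises arm.PlanningError and nothing moves.
- arm.sign_off(): hands the job in, once; it reports no verdict.
The state is a dict: "time": time; "q": joint angles; "qd": joint speeds; "effort": joint torques, N m; "ee_pos": TCP position; "tool_rot": TCP orientation; "wrist_force": force on the tool from outside, world axes, zero at the start; "ft_torque": the same for the moment, N m; "grip_width": finger opening in mm.
Only numpy, scipy, OpenCV 4.12 (cv2) and the standard library are available. Lean on these libraries where they do the work, as an engineer would, in place of code of your own. Each camera call takes 0.05 s, during which the arm holds its last target. There are 200 camera calls.

## Working session

There is one attempt and no reset: what is moved stays moved. The work goes in short steps, each a Python script; the robot and the scene stay as the last script left them, time stands still between calls to the robot, and variables do not carry over. Pictures are saved under pics/ and viewed, about 8 in all and at most 12, crops included, and the job is handed in when it is done.

```bash
mkdir -p pics
python3 - <<'E'
from rig import arm
import cv2
for n in("top","scene"):
    im=arm.capture(n); cv2.imwrite(f"pics/{n}0.png",im[:,:,::-1])
    i=arm.camera_info(n); print(n,i)
s=arm.observe();print(s["tool_rot"],s["time"],s["grip_width"],s["wrist_force"])
E
```

```text
top {'intrinsics': array([[478.42289522,   0.        , 318.09859336],
       [  0.        , 478.42289522, 226.01390027],
       [  0.        ,   0.        ,   1.        ]]), 'xyz': array([ 408.87059156,   14.43347203, 1057.20691734]), 'attitude': array([[-0.01989774,  0.98038639, -0.19607804],
       [-0.99970303, -0.0222691 , -0.00989651],
       [-0.01406889,  0.1958229 ,  0.98053835]])}
scene {'intrinsics': array([[434.02886715,   0.        , 320.35396523],
       [  0.        , 434.02886715, 239.68893829],
       [  0.        ,   0.        ,   1.        ]]), 'xyz': array([ 50.03259458, 357.95807739, 643.04220982]), 'attitude': array([[-0.48483675,  0.58572703, -0.64950533],
       [-0.87459825, -0.32184987,  0.36261628],
       [ 0.00335095,  0.74386592,  0.66832048]])}
[[-9.66953789e-01  2.54951419e-01 -3.79515926e-04]
 [ 2.54951661e-01  9.66953403e-01 -8.75697441e-04]
 [ 1.43713911e-04 -9.43517174e-04 -9.99999545e-01]] 0.1 85.64481680941911 [ 0.83077468 -0.07157737 -0.38630211]
```

View pics/top0.png

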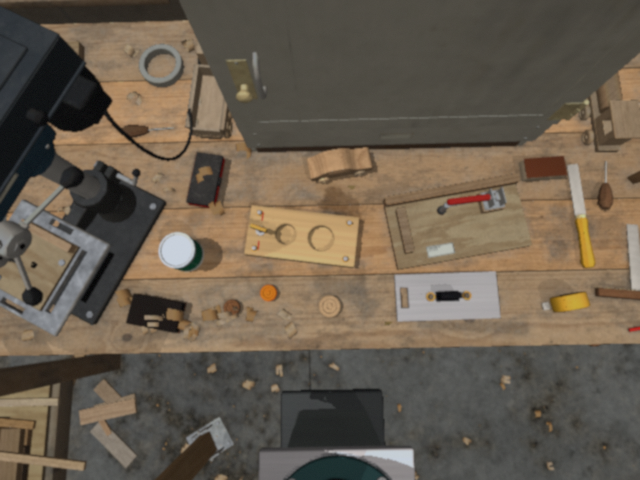

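View pics/scene0.png

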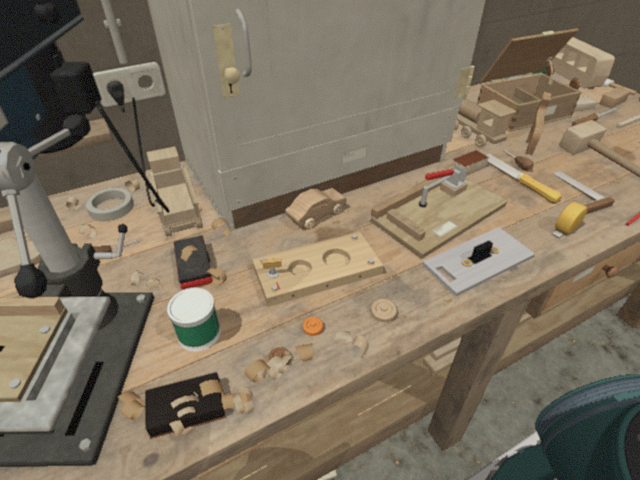

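```bash
cat > h.py <<'E'
import numpy as np, cv2
from rig import arm
def ray(n,u,v,z):
    i=arm.camera_info(n);K=i["intrinsics"];R=i["attitude"];o=i["xyz"]
    d=np.linalg.inv(K)@[u,v,1]; d=R@[d[0],-d[1],-d[2]]
    return o+d*(z-o[2])/d[2]
def proj(n,p):
    i=arm.camera_info(n);c=i["attitude"].T@(np.asarray(p,float)-i["xyz"])
    q=i["intrinsics"]@[c[0],-c[1],-c[2]]; return q[:2]/q[2]
def crop(n,name,u0,v0,w,h,k):
    im=arm.capture(n)[v0:v0+h,u0:u0+w,::-1]
    im=cv2.resize(im,None,fx=k,fy=k,interpolation=cv2.INTER_CUBIC); cv2.imwrite("pics/"+name,im); return im
E
python3 - <<'E'
from h import *
a=crop("top","c1.png",195,190,180,140,4.4)
b=crop("scene","c2.png",230,225,200,150,4)
E
```

```text
(no output)
```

View pics/c1.png

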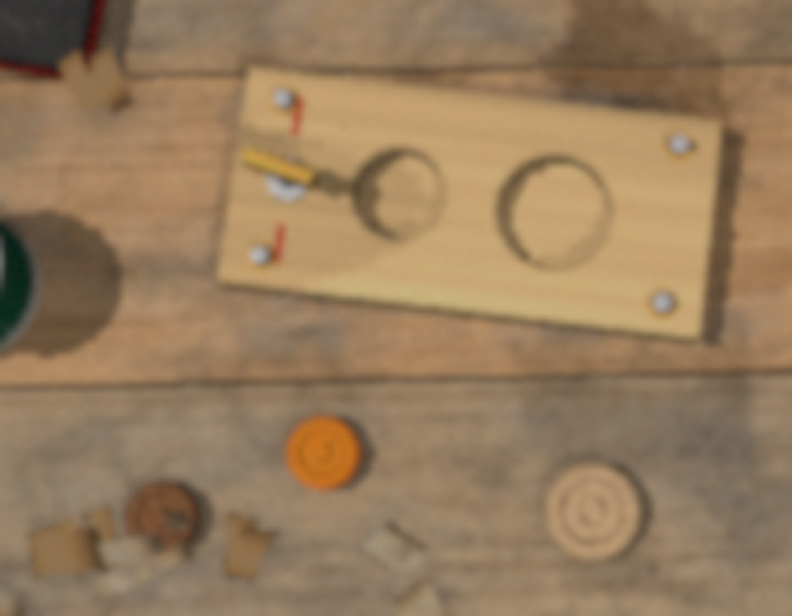

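View pics/c2.png

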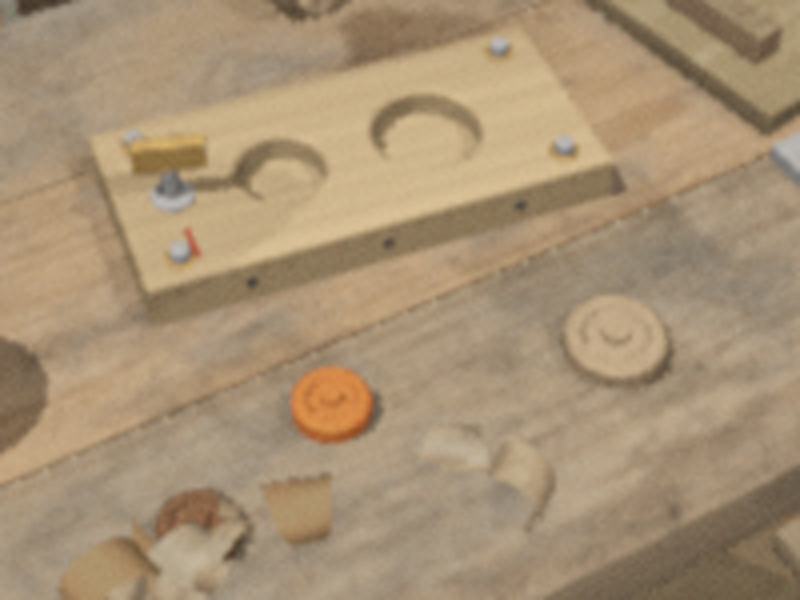

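Run:
```python
from h import *
a=crop("top","a",1,1,1,1,1) if 0 else None
im=arm.capture("top")[:,:,::-1]; s=arm.capture("scene")[:,:,::-1]
A=cv2.resize(im[262:332,385:510],None,fx=6,fy=6,interpolation=cv2.INTER_CUBIC)[:,:750]
B=cv2.resize(s[222:298,415:540],None,fx=6,fy=6,interpolation=cv2.INTER_CUBIC)[:,:750]
cv2.imwrite("pics/c3.png",np.vstack([A[:300*2],B])[:1000] if 0 else cv2.resize(np.vstack([A,B]),None,fx=.68,fy=.68))
from scipy.optimize import least_squares
F=[(-55,120),(-55,-120),(55,120),(55,-120)]
def fit(obs,x0):
    def w(p,l):
        c,s_=np.cos(p[2]),np.sin(p[2]); return [p[0]+c*l[0]-s_*l[1],p[1]+s_*l[0]+c*l[1],l[2]]
    f=lambda p:np.concatenate([proj(n,w(p,l))-uv for n,l,uv in obs])
    r=least_squares(f,x0); print(r.x[:2],np.degrees(r.x[2]),np.round(r.fun,1)); return r.x
T=lambda u,v:((u+.5)/4.4+195-.5,(v+.5)/4.4+190-.5)
S=lambda u,v:((u+.5)/4+230-.5,(v+.5)/4+225-.5)
t=[((55,120,26),(249,67)),((55,-120,26),(722,122)),((-55,-120,26),(699,340)),((-55,120,26),(218,284)),
((40,100,34),(284,97)),((40,-100,34),(680,142)),((-40,-100,34),(662,300)),((-40,100,34),(260,253)),((0,36,26),(399,194)),((0,-42,26),(556,212))]
sc=[((55,120,26),(93,138)),((55,-120,26),(524,28)),((-55,-120,26),(617,166)),((-55,120,26),(148,295)),
((40,-100,34),(499,44)),((-40,-100,34),(564,144)),((-40,100,34),(179,248)),((0,36,26),(281,171)),((0,-42,26),(427,133))]
to=[("top",l,T(*u)) for l,u in t]; so=[("scene",l,S(*u)) for l,u in sc]
for o in(to,so,to+so): p=fit(o,[600,0,0])
print("big",ray("top",*T(594,511),14),ray("scene",*S(616,337),14))
print("small",ray("top",*T(163,514),14),ray("scene",*S(200,525),14))
print("orange",ray("top",*T(323,452),14),ray("scene",*S(333,400),14))
a,b=ray("top",*T(243,155),64),ray("top",*T(313,176),64); print("wing",a,b,np.degrees(np.arctan2(*(a-b)[1::-1])))
a,b=ray("scene",*S(131,146),64),ray("scene",*S(206,138),64); print("wing",a,b,np.degrees(np.arctan2(*(a-b)[1::-1])))
```

```text
[594.99231317  61.07449679] -7.979436924301627 [ 0.1  0.1  0.2 -0.1  0.2 -0.2 -0.2 -0.4 -0.4  0.1  0.1  0.2  0.3  0.4
 -0.2  0.4  0.2 -0.2 -0.2 -0.2]
[592.62282867  62.05520022] -8.428732348382217 [-0.7  0.  -0.3  0.5 -0.7 -0.1 -0.  -0.1  0.5  0.1  0.6  0.   0.1  0.2
  0.3 -0.4  0.2 -0.4]
[594.10618561  61.38125824] -8.181177508000077 [ 0.1  0.4  0.1  0.5 -0.1  0.4 -0.4 -0.2 -0.5  0.3  0.1  0.7  0.1  1.
 -0.4  0.6  0.   0.1 -0.3  0.2 -0.7 -0.3 -0.6 -0.1 -0.8 -0.9  0.2 -0.6
  0.2 -0.5  0.4 -0.7  0.3 -0.3  0.3 -0.9  0.1 -1. ]
big [442.01761705   3.67358522  14.        ] [438.3491745    6.95874388  14.        ]
small [444.86520172 214.90137636  14.        ] [440.18030094 217.04588626  14.        ]
orange [473.40202579 136.37912554  14.        ] [469.86260925 138.04006621  14.        ]
wing [613.31086381 169.26800589  64.        ] [602.22840136 135.43557763  64.        ] 71.86279631043196
wing [612.5257466  169.27747667  64.        ] [600.33709405 135.92603186  64.        ] 69.92461292398033
```

View pics/c3.png

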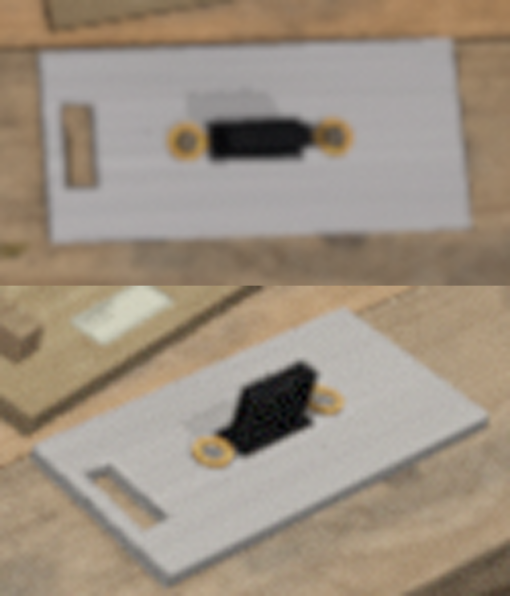

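```bash
cat >> h.py <<'E'
FR=np.array([594.1,61.4]); FY=-8.2
def R(deg):
    c,s=np.cos(np.radians(deg)),np.sin(np.radians(deg))
    return np.array([[-s,c,0],[c,s,0],[0,0,-1.]])
def fp(x,y,z):
    c,s=np.cos(np.radians(FY)),np.sin(np.radians(FY)); return np.array([FR[0]+c*x-s*y,FR[1]+s*x+c*y,z])
def st(t=""):
    s=arm.observe(); print(t,"t%.2f"%s["time"],np.round(s["ee_pos"],1),"w%.1f"%s["grip_width"],"F",np.round(s["wrist_force"],1),"q6 %.0f"%s["q"][5])
def go(p,a):
    c=[(np.abs(q-np.array(arm.observe()["q"])).max(),b) for b in(a,a+180,a-180) if (q:=arm.inverse_kinematics(p,R(b))) is not None]
    arm.move_to(p,R(min(c)[1]))
E
python3 - <<'E'
from h import *
from scipy.optimize import least_squares
def w(p,l):
    c,s_=np.cos(p[2]),np.sin(p[2]); return [p[0]+c*l[0]-s_*l[1],p[1]+s_*l[0]+c*l[1],l[2]]
A=lambda u,v:((u+.5)/4.08+384.5,(v+.5)/4.08+261.5)
B=lambda u,v:((u+.5)/4.08+414.5,(v-285.6+.5)/4.08+221.5)
C=[(50,110,10),(50,-110,10),(-50,-110,10),(-50,110,10)]
ta=[("top",l,A(*u)) for l,u in zip(C+[(0,92,10)],[(39,53),(453,39),(470,229),(51,243),(81,145.5)])]
tb=[("scene",l,B(*u)) for l,u in zip(C,[(33,450),(349,308),(489,415),(166,575)])]
for o in(ta,tb,ta+tb):
    r=least_squares(lambda p:np.concatenate([proj(n,w(p,l))-uv for n,l,uv in o]),[450,-250,0]); print(r.x[:2],np.degrees(r.x[2]),np.round(r.fun,1))
# big wheel
go([440.2,5.3,90],0); st("above")
g=arm.move_straight([440.2,5.3,4],rate=80,guard=6); st(f"down {g}")
arm.command_gripper(40,30); st("grip")
arm.move_straight([440.2,5.3,100],rate=150); st("lift")
E
```

```text
[ 457.88773845 -249.82990971] 0.6439356798089176 [ 0.2 -0.1 -0.3  0.   0.4  0.1  0.1 -0.  -0.4  0. ]
[ 456.73176038 -249.81610876] 0.32088913562487786 [-0.2 -1.2 -1.1  0.2  0.5  0.8  0.6  0.2]
[ 457.38453914 -249.92182357] 0.4840519762845563 [ 0.3 -0.1 -0.2  0.4  0.4  0.5  0.1  0.1 -0.3  0.1 -0.3 -1.3 -1.4 -0.
  0.2  0.5  0.6  0. ]
above t2.47 [440.3   5.8  90.1] w85.1 F [-0.1 -0.7  1.1] q6 80
down False t3.69 [440.5   5.2   4.4] w85.2 F [-0.9 -0.6  0. ] q6 80
grip t4.17 [440.4   5.2   4.5] w44.6 F [-2.9  0.6 11.9] q6 80
lift t4.96 [439.8   5.4  99.3] w44.4 F [-0.6  0.8  0.2] q6 80
```

Run:
```python
from h import *
u,v=proj("scene",[440,5,110]).astype(int);print(u,v)
crop("scene","c4.png",u-50,v-50,100,100,6)
```

```text
389 271
```

View pics/c4.png

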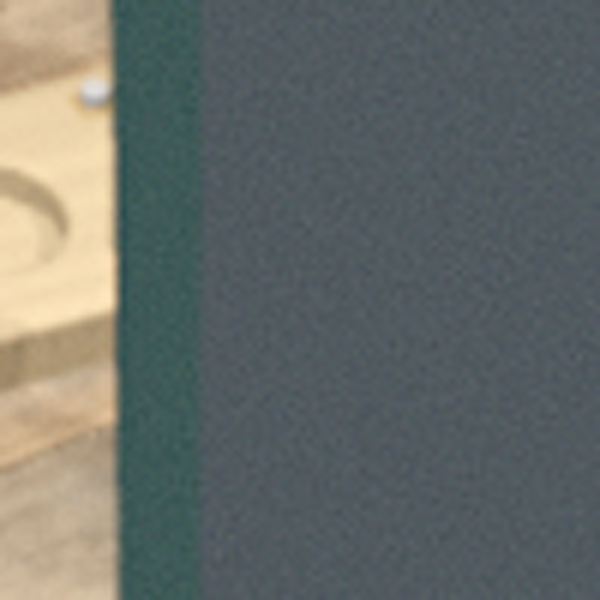

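Run:
```python
from h import *
go(fp(0,-42,75),FY); st()
a=[]
for n in("scene","top"):
    u,v=proj(n,fp(0,-42,80)).astype(int); print(u,v)
    a.append(crop(n,"x.png",u-70,v-60,140,130,4)[:500,:395] if 0 else cv2.resize(crop(n,"x.png",max(u-65,0),v-60,130,130,1),(390,390),interpolation=cv2.INTER_CUBIC))
cv2.imwrite("pics/c5.png",np.hstack(a))
```

```text
t5.66 [587.5  20.   73.8] w44.5 F [ 0.  -0.2 -0.5] q6 92
337 237
320 233
```

View pics/c5.png

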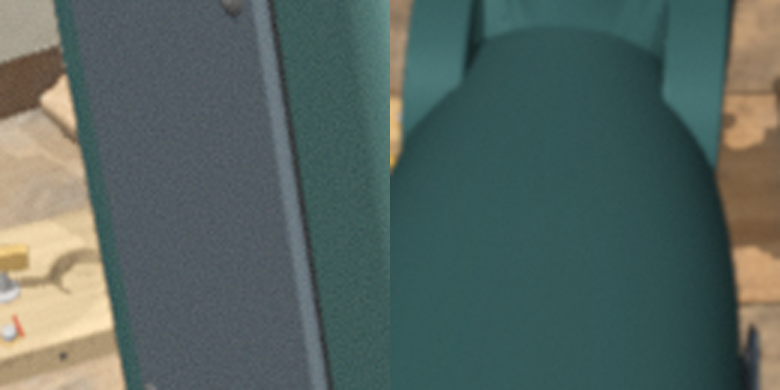

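Run:
```python
from h import *
g=arm.move_straight(fp(0,-42,45),rate=100,guard=6); st(g)
g=arm.move_straight(fp(0,-42,25),rate=30,guard=4); st(g); arm.wait(.1); st()
```

```text
False t6.21 [587.8  19.8  45.4] w44.7 F [-0.6  0.5 -0.1] q6 92
False t7.03 [588.2  19.8  25.1] w44.3 F [-0.2 -0.5 -0. ] q6 92
 t7.12 [588.2  19.8  25.2] w44.4 F [-0.1 -1.1  0.1] q6 92
```

Run:
```python
from h import *
g=arm.move_straight(fp(0,-42,16),rate=25,guard=4); st(g); arm.wait(.1); st()
```

```text
True t7.34 [588.4  19.8  23.9] w44.6 F [-1.2 -0.3  6.5] q6 92
 t7.44 [588.4  19.8  23.9] w44.6 F [-0.2  0.3  7.5] q6 92
```

Run:
```python
from h import *
arm.command_gripper(66,30); st("rel"); arm.move_straight(fp(0,-42,90),rate=200)
p=np.array([442.5,216,0])
arm.command_gripper(58)
go(p+[0,0,80],25); st("above")
crop("top","c6.png",225,185,160,110,4.9)
g=arm.move_straight(p+[0,0,4],rate=70,guard=6); st(f"down {g}")
if not g:
    arm.command_gripper(28,30); st("grip")
    arm.move_straight(p+[0,0,100],rate=150); st("lift")
```

```text
rel t7.78 [587.9  19.9  23.2] w65.5 F [-0.6  0.3  0.1] q6 92
above t9.48 [443.5 215.6  80.1] w58.4 F [ 0.1  0.1 -0.4] q6 82
down False t10.77 [442.8 216.1   4.4] w58.2 F [ 0.4  0.2 -0.4] q6 82
grip t11.10 [442.7 216.1   4.5] w34.6 F [-2.4 -1.2  7. ] q6 82
lift t11.89 [442.1 215.9  99.3] w34.0 F [-0.8 -0.2 -1.7] q6 82
```

View pics/c6.png

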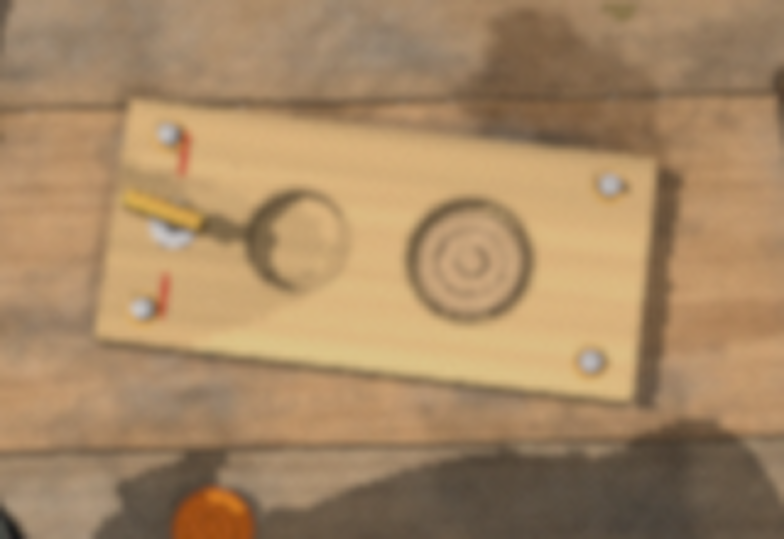

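Run:
```python
from h import *
go(fp(0,36,95),FY); st()
arm.move_straight(fp(0,36,35),rate=100,guard=8); st()
g=arm.move_straight(fp(0,36,16),rate=30,guard=4); st(g)
if g and arm.observe()["ee_pos"][2]<27:
    arm.command_gripper(56,30); arm.move_straight(fp(0,36,110),rate=200); st("up")
    W=fp(0,92,0); a=70.9-90
    arm.command_gripper(40)
    go(W+[0,0,110],a); st("wing above")
    g=arm.move_straight(W+[0,0,43],rate=80,guard=5); st(f"down {g}")
    crop("top","c7.png",225,185,160,110,4.9)
```

```text
t12.70 [598.5  97.2  94.2] w34.1 F [-0.2  0.6 -0.9] q6 100
 t13.45 [599.4  97.3  35.6] w34.6 F [0.7 0.  0.3] q6 100
True t13.88 [599.6  97.   25.2] w34.5 F [-1.6 -0.7  8.3] q6 100
up t14.80 [599.2  97.  109.8] w56.2 F [ 0.5 -0.3 -1. ] q6 100
wing above t15.47 [607.  153.2 109.5] w39.8 F [ 0.8 -1.   0.2] q6 116
down False t16.46 [607.5 152.5  43.5] w39.8 F [ 0.1 -0.4  0.5] q6 116
```

Run:
```python
from h import *
W=fp(0,92,0); a=70.9+90
arm.move_straight(W+[0,0,85],rate=150)
arm.move_to(W+[0,0,85],R(a)); st("turned")
g=arm.move_straight(W+[0,0,43],rate=100,guard=5); st(f"down {g}")
arm.command_gripper(2,40); st("pinch")
for d in (40,FY+90-a+180-180+0): 
    pass
arm.move_to(W+[0,0,43],R((a+FY+90)/2)); st("half")
arm.move_to(W+[0,0,43],R(FY+90)); arm.wait(.2); st("end")
arm.command_gripper(30); arm.move_straight(W+[0,0,110],rate=150); st("up")
C=np.array([457.4,-249.9,0]); arm.command_gripper(60)
go(C+[0,0,110],0.5); st("over cover")
crop("top","c7.png",225,185,160,110,4.9)
```

```text
turned t19.59 [607.2 152.5  84.9] w40.2 F [-0.5 -0.  -0. ] q6 -64
down False t20.16 [607.4 152.5  43.3] w40.0 F [-0.1 -0.2 -0.5] q6 -64
pinch t20.54 [607.8 152.5  43.7] w7.3 F [-0.2 -0.3  6.2] q6 -64
half t21.24 [607.  153.1  43.7] w6.8 F [-3.5  3.4  8.8] q6 -25
end t22.14 [606.8 154.   43.7] w7.1 F [-5.2  9.7  9. ] q6 15
up t23.09 [607.  152.4 109.3] w29.9 F [-0.1  0.6 -0.7] q6 15
over cover t25.07 [ 457.9 -249.3  110. ] w59.6 F [-0.5 -0.9 -0.8] q6 52
```

View pics/c7.png

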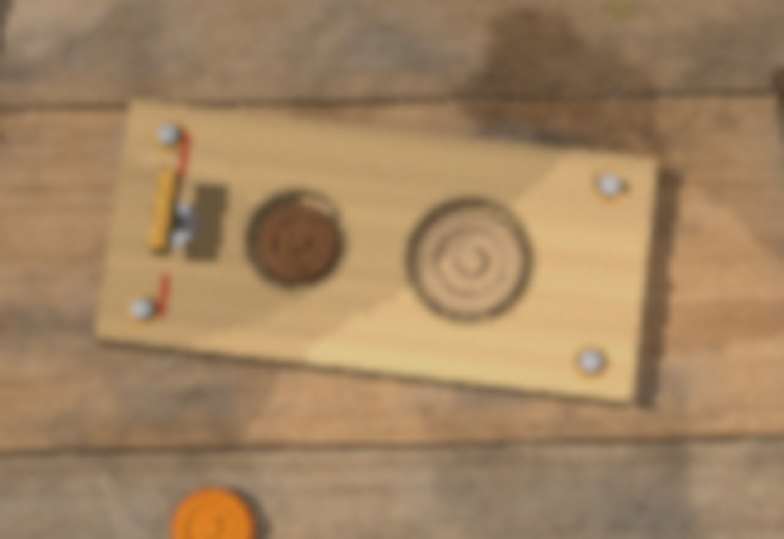

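Run:
```python
from h import *
C=np.array([457.4,-249.9,0])
g=arm.move_straight(C+[0,0,14],rate=90,guard=6); st(f"down {g}")
arm.command_gripper(8,90); st("grip"); 
arm.move_straight(C+[0,0,60],rate=80); st("lift1"); arm.wait(.1); st()
arm.move_straight(C+[0,0,130],rate=150); st("lift")
P=fp(0,1,0)
go(P+[0,0,130],FY); arm.wait(.3); st("over")
arm.move_straight(P+[0,0,92],rate=80); arm.wait(.2); st("hover")
a=[cv2.resize(arm.capture(n)[v:v+150,u:u+200,::-1],(400,300),interpolation=cv2.INTER_CUBIC) for n,u,v in(("top",215,170),("scene",220,190))]
cv2.imwrite("pics/c8.png",cv2.resize(np.hstack(a),(800,300)))
```

```text
down False t26.34 [ 457.7 -250.1   14.5] w60.2 F [0.4 0.9 0.2] q6 52
grip t26.83 [ 457.6 -250.1   14.4] w12.9 F [-1.  -0.1  6.7] q6 52
lift1 t27.56 [ 457.2 -249.8   59.7] w12.6 F [-0.3 -0.  -2.7] q6 52
 t27.66 [ 457.1 -249.7   59.4] w12.5 F [ 0.7 -0.  -2.7] q6 52
lift t28.27 [ 457.1 -249.7  129.2] w12.4 F [-0.1 -0.3 -3. ] q6 52
over t29.86 [594.3  61.7 130.1] w12.5 F [-0.2  0.3 -2.9] q6 96
hover t30.68 [594.5  62.4  92.5] w12.6 F [ 0.5 -1.  -2.8] q6 96
```

View pics/c8.png

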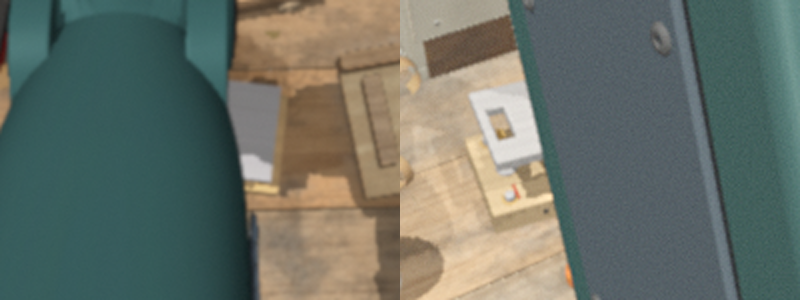

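Run:
```python
from h import *
P=fp(0,1,0)
for z in (70,56,50):
    g=arm.move_straight(P+[0,0,z],rate=40,guard=4); st((z,g))
    if g: break
for y,z in((120,78),):pass
im=cv2.resize(arm.capture("scene")[215:315,230:300,::-1],None,fx=6,fy=6,interpolation=cv2.INTER_CUBIC); cv2.imwrite("pics/c9.png",im)
for x in(50,-50): print((proj("scene",fp(x,111,47))-[230,215])*6)
```

```text
(70, False) t31.48 [594.3  62.4  70. ] w12.8 F [ 0.  -0.2 -2.2] q6 96
(56, False) t31.98 [594.1  62.4  55.8] w12.7 F [ 0.1  1.1 -2.8] q6 96
(50, False) t32.28 [594.1  62.4  49.8] w12.6 F [-0.1  0.6 -2.6] q6 96
[156.71621799 220.61068341]
[239.37807868 431.89149229]
```

View pics/c9.png

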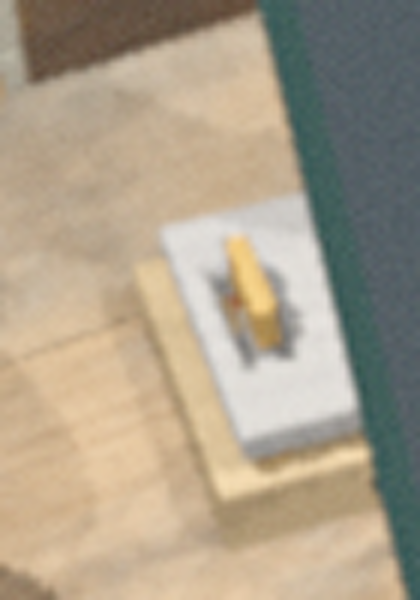

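Run:
```python
from h import *
P=fp(0,1,0)
for z in (45,42,41,40,39,38.5,38,37.5,37,36.5,36,35.5,35):
    arm.move_straight(P+[0,0,z],rate=15); arm.wait(.1); st(z)
    if arm.observe()["wrist_force"][2]>22: break
```

```text
45 t32.92 [594.5  62.4  45.2] w13.0 F [ 1.9 -0.2  1. ] q6 96
42 t33.37 [594.5  62.3  42.3] w12.9 F [-0.2  0.4  5.3] q6 96
41 t33.72 [594.5  62.1  41.7] w12.9 F [-1.8 -2.2 12.5] q6 96
40 t34.07 [594.6  62.1  41.4] w12.5 F [-5.6 -4.5 22.8] q6 96
```

Run:
```python
from h import *
P=fp(0,1,0)
arm.move_straight(P+[0,0,39.3],rate=15); arm.wait(.4); st()
print(arm.observe()["ft_torque"], arm.observe()["tool_rot"][:,2])
a=cv2.resize(arm.capture("scene")[225:315,230:300,::-1],(420,540),interpolation=cv2.INTER_CUBIC)
b=cv2.resize(arm.capture("top")[195:275,315:370,::-1],(371,540),interpolation=cv2.INTER_CUBIC)
cv2.imwrite("pics/c10.png",np.hstack([a,b]))
for z in(36,38,40,42):print(z,[np.round((proj("scene",fp(x,111,z))-[230,225])*6) for x in(50,-50)])
print("frame",[np.round((proj("scene",fp(x,120,26))-[230,225])*6) for x in(55,-55)])
```

```text
t34.72 [594.6  62.1  41.3] w12.6 F [-8.9 -3.5 32.9] q6 96
[ 0.13636864  1.86236271 -0.00820397] [ 2.06301666e-03 -3.85988708e-04 -9.99997797e-01]
36 [array([160., 184.]), array([242., 396.])]
38 [array([159., 180.]), array([242., 392.])]
40 [array([159., 176.]), array([241., 387.])]
42 [array([158., 171.]), array([241., 383.])]
frame [array([133., 203.]), array([221., 437.])]
```

View pics/c10.png

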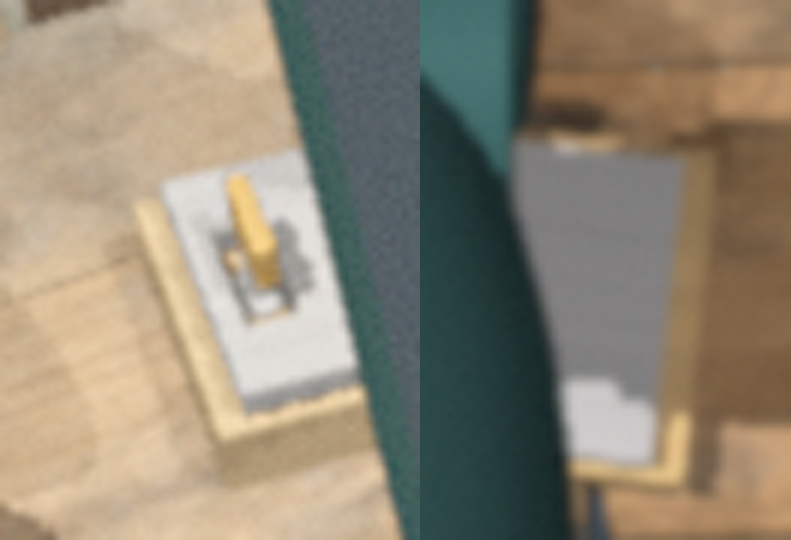

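Run:
```python
from h import *
st(); arm.sign_off(); st()
```

```text
t34.82 [594.6  62.1  41.4] w12.9 F [-8.9 -2.5 32.9] q6 96
the job is handed in; nothing more can be done
the job is handed in; nothing more can be done
```

The jig is loaded, and I signed off at about 35 s still gripping the cover's bar and pressing it down with about 33 N. I left the orange wheel, the toy car and the green tin alone.

**Wheels:** a top view showed both wheels lying flat in their pockets, the large pale one and the small brown one.

**Fastener:** I turned the wing clockwise (seen from above) by about 79°. In the picture it then lay straight across the frame, parallel to the red marks.

**Cover:**
- **Slot:** the wing came up cleanly through it, with no contact on the way down.
- **Plungers:** the force rose at about the expected spring rate over the last 8 mm or so, then sharply, as it would against a solid stop.
- **Flush:** in the last picture the cover's visible corners match a flush height.

**Disagreements:**
- **Cameras:** they differed by up to about 5 mm in position, so I used averages. Pinching the wing also showed the frame's position along its length was about 1.5 mm off, so I shifted the cover 1 mm that way.
- **Height:** the tool stopped about 1 mm above the height I worked out for flush. I put this down to the bar slipping slightly in the jaws and measurement noise.
- **Side force:** about 9 N of it remained at the end.
- **View:** the arm hid the middle of the cover from both cameras, so I could only check its ends by eye.

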